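# Sort the carved pieces into their trays

## Robot

A 7-joint arm with a two-finger parallel gripper is mounted at the origin on the work surface. World frame = base frame: x ahead of the robot, y to its left, z up, the work surface at z = 0. Lengths are in mm, angles in rad, forces in N, time in s.
With the tool pointing down it reaches from about 350 to 900 mm from the base axis. Payload 19.9 kg.
Tool frame: the origin (TCP) lies at the very end of the fingers, on their centre line; the grasp point (between the pads) lies 19 mm behind it (pinch_z is the distance from the TCP to the grasp point, in mm); z points along the fingers, y is the line along which they close (so a half turn about z gives the same grasp; the last joint's range is limited). The gripper opens to 94 mm and grips with 3 to 60 N. Pads are 16 mm wide; open, the fingers measure 119 mm over their backs; the gripper's body (75 mm by 177 mm) begins 78 mm behind the grasp point.
Start: joints at [-1.27, 0.417, -0.01, 1.614, 0.005, 1.111, -0.053], TCP at [209.479, 588.825, 182.925] pointing down, gripper open.
Joint ranges: [-2.81, 2.81], [-0.39, 2.02], [-1.27, 1.25], [0.06, 2.57], [-1.19, 4.33], [0.19, 2], [-2.82, 2.82]. Speed limits (rad/s): [1.89, 1.89, 2.39, 2.39, 3.01, 3.01, 3.01].

## Interface

Orientations are given as a unit quaternion [x, y, z, w].
In Python, from rig import get_obs, capture, job_done, pinch_z gives the robot as it stands.
- The arm moves only by the tool servo_tool, never from a script. Its arguments are lists of equal length, an entry for each row: "dp": the shift along the tool's x, y, z as a fraction of full scale, a list of three; "turn": the turn, a rotation vector about the tool's x, y, z as a fraction of full scale, a list of three. A call has 1 to 20 rows; each row shifts and turns the commanded pose from where the row before left it, along the tool's axes as they then stand; what a row does not reach is not made up. Full scale, the value 1, is 250 mm for a shift and 0.15 rad for a turn. A row lasts 1/10 s, in which the tool goes at most 50 mm and 8.59 degrees, less where a joint would pass 70% of its speed; a pose out of reach is approached as far as the arm can. A call with a number of a shift or a turn outside -1 to 1 is refused whole. A call with a gripper value outside its range is refused whole. "gripper" is the finger opening in mm, from 0 to 94, set as the call begins (left out, the last holds). The fingers move at their own pace and stop on an object; "force" is the grip in N (left out, the last holds). Time passes only in rows, so rows that do not move let the fingers close. It gives the time, the measured TCP pose, the force, the opening and the grip force at its end, in the units of the state.
- get_obs(): the state, without advancing time (a new reading comes with each control period).
- capture(name): name is "scene" or "top"; returns a dict with "image" (480x640x3 uint8, blue, green, red), "depth" (480x640 float32, mm along the optical axis (not along the pixel's ray), 0 where there is no reading), "intrinsics" (3x3 intrinsics, pixels), "R" (3x3) and "t" (3): a world point X has camera coordinates R X + t. Camera axes: x right, y down, z forward; pixel columns grow to the right and rows downward; lengths in mm; the calibration is good to about 2 mm. A picture is of the moment at which its call begins.
- job_done(): hands the job in; it is judged then, once.
The state is a dict: "time_s": time; "q": joint angles; "joint_vel": joint speeds; "effort": joint torques, N m; "tool_pos": TCP position; "tool_rot": TCP orientation; "contact_force": force on the tool from outside, world axes, zero at the start; "wrist_torque": the same for the moment, N m; "grip_width": finger opening in mm; "gripper_force": force on a finger pad.
Only numpy, scipy, OpenCV 4.12 (cv2) and the standard library are available. Lean on these libraries where they do the work, as an engineer would, in place of code of your own. Each camera call takes 0.05 s, during which the arm holds its last target. There are 200 camera calls.

## Task

Sort the five loose pale carved pieces lying on the bench into the three grey trays by kind, as the dark cut-out glued to each tray's ledge shows: both bird bodies in one, both wings in another, the round base in the third. Lay each piece the way up it lies now, flat on its tray's floor (no piece on top of another or leaning on a wall), and leave the small stain bottle and the gouge among the pieces where they are.

Things in the scene. Friction and masses are not known exactly. Their poses are not given: they have to be found in the camera images.
- bird_a: one of two alike whittled bird bodies of pale lime wood: a tapering eight-sided block 64 mm long (x), 30 mm wide (y), lying on a flat facet, its back 30 mm high; a small round head near the +x end (begins 12 mm from the middle) reaches 36 mm high; the tail is slimmer. Grip across y at the middle. Origin: middle of length and width, 15 mm above its underside; z up.
- bird_b: one of two alike whittled bird bodies of pale lime wood: a tapering eight-sided block 64 mm long (x), 30 mm wide (y), lying on a flat facet, its back 30 mm high; a small round head near the +x end (begins 12 mm from the middle) reaches 36 mm high; the tail is slimmer. Grip across y at the middle. Origin: middle of length and width, 15 mm above its underside; z up.
- wing_a: flat carved wing of pale lime wood, 64 mm long (x), 28 mm wide (y), 10 mm thick, pointed at +x, with a 10 mm wide stub at -x. Origin: middle of the length, width and thickness (5 mm above its underside); z up. One of two alike.
- wing_b: flat carved wing of pale lime wood, 64 mm long (x), 28 mm wide (y), 10 mm thick, pointed at +x, with a 10 mm wide stub at -x. Origin: middle of the length, width and thickness (5 mm above its underside); z up. One of two alike.
- base: round base of pale lime wood, a disc 46 mm across and 16 mm thick with a small dark spot (dowel mark) in the middle of its top. Origin: its centre, 8 mm above its underside; z up.
- bird_tray: fixed dark grey tray for the two bird bodies: open-topped, 110 (x) by 165 (y) mm outside, walls 4 mm thick, 26 mm high, floor 4 mm thick. Along its +x side at rim height runs a white ledge 44 mm wide with a glued-down dark wood cut-out (top 31 mm high) of a bird seen from the side, all that tells the trays apart. Origin: centre of the underside of the open-topped part; z up.
- wing_tray: fixed dark grey tray for the two wings: open-topped, 110 (x) by 165 (y) mm outside, walls 4 mm thick, 26 mm high, floor 4 mm thick. Along its +x side at rim height runs a white ledge 44 mm wide with a glued-down dark wood cut-out (top 31 mm high) of a pointed wing, all that tells the trays apart. Origin: centre of the underside of the open-topped part; z up.
- base_tray: fixed dark grey tray for the round base: open-topped, 110 (x) by 165 (y) mm outside, walls 4 mm thick, 26 mm high, floor 4 mm thick. Along its +x side at rim height runs a white ledge 44 mm wide with a glued-down dark wood cut-out (top 31 mm high) of a round disc, all that tells the trays apart. Origin: centre of the underside of the open-topped part; z up.
- stain_bottle: bystander, not to be moved: small loose amber bottle with a black cap, upright, 28 mm across and 62 mm high. Origin: centre of its underside.
- gouge: bystander, not to be moved: loose carving gouge, about 140 mm long (x, blade to +x) and up to 23 mm wide and high, wooden handle. Origin: on its axis near mid-length, 11.5 mm above the bench.
Things that resemble listed ones, but are neither listed nor needed, are in the scene too. What is shaped like the wing_a but blue is not meant. Leave any red look-alike of the bird_a alone.

How it is judged:
By the outcome, as a careful person would: the job done as asked, in the order asked, and still so for the second after the job is handed in, with the robot touching nothing.
It also fails if it takes over 115 s, if anything falls off the work surface, if the arm or the gripper's body presses on something with over 40 N, if the wrist force passes 120 N, or if a joint passes its speed limit or range.

## Working session

There is one attempt and no reset: what is moved stays moved. The work goes in short steps, Python scripts to look and compute and a tool call to move; the robot and the scene stay as the last step left them, time stands still between calls to the robot, and variables do not carry over. Pictures are saved under pics/ and viewed, at most 14 in all, crops included, and the job is handed in when it is done.

Besides the shell and the picture viewer there is one more tool, called as name(argument=value, ...) on one line, values as JSON. servo_tool: Moves the arm, as the interface text tells. Its arguments: {"type":"object","properties":{"dp":{"type":"array","items":{"type":"array","items":{"type":"number","minimum":-1,"maximum":1}}},"turn":{"type":"array","items":{"type":"array","items":{"type":"number","minimum":-1,"maximum":1}}},"gripper":{"type":"number"},"force":{"type":"number"}},"required":["dp","turn"]}

```bash
mkdir -p pics; ls
python3 - <<'E'
from rig import get_obs,capture,pinch_z
import cv2,numpy as np,pickle
o=get_obs();print(o['time_s'],o['tool_pos'],o['tool_rot'],o['grip_width'],pinch_z)
for n in('scene','top'):
    c=capture(n);pickle.dump(c,open(n+'.pkl','wb'));cv2.imwrite(f'pics/{n}0.png',c['image']);print(n,c['intrinsics'],-c['R'].T@c['t'],c['R'])
E
```

```text
pics
0.0 [209.36104806 588.47609698 182.32847027] [ 1.70046689e-01  9.85435823e-01 -5.99217758e-04 -5.28508748e-05] 93.82318403677006 18.8
scene [[613.65117861   0.         319.38697763]
 [  0.         613.65117861 242.87522431]
 [  0.           0.           1.        ]] [1289.51228639  524.34929324  714.8453218 ] [[-0.53352564  0.84556942 -0.01904613]
 [ 0.49994668  0.2971258  -0.81349221]
 [-0.68220504 -0.443541   -0.58126386]]
top [[454.50493944   0.         322.94653924]
 [  0.         454.50493944 233.98511133]
 [  0.           0.           1.        ]] [416.75756288  10.74278109 826.62027738] [[ 0.01868385 -0.99963495  0.019516  ]
 [-0.99295053 -0.02083694 -0.11668363]
 [ 0.11704768 -0.01719832 -0.99297737]]
```

View pics/top0.png

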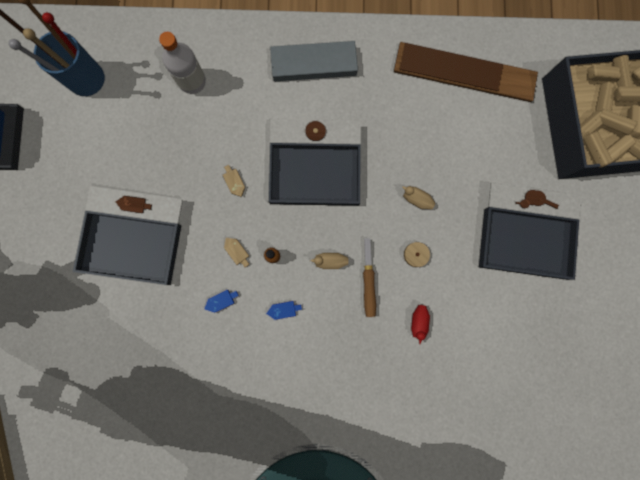

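View pics/scene0.png

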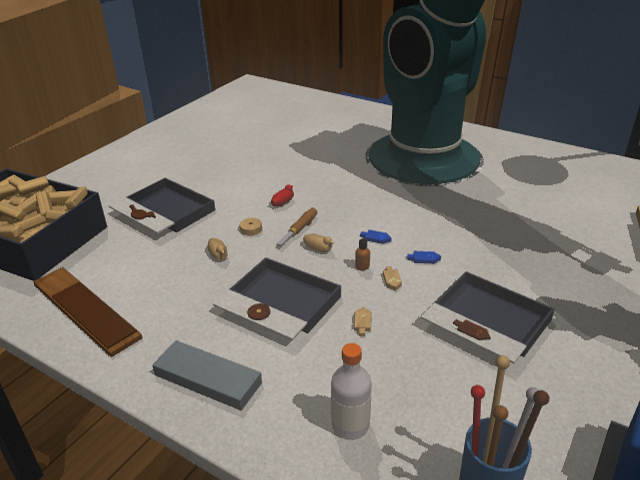

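Top view: the pale wings are at (233,181) and (236,250), the birds at (419,197) and (331,261), and the base at (417,254). The trays are wing (128,240), base (315,170) and bird (530,243). The bottle is at (272,255) and the gouge at (369,278).

What could be mistaken: blue wings (221,300) and (284,310), the red bird (421,322), the offcuts in the bin (605,110), and the dark cut-outs (133,204), (315,130), (537,199). I choose the five pale pieces.

```bash
cat > h.py <<'E'
import cv2,numpy as np
from rig import capture,get_obs
def ray(c,uv,z):
    uv=np.atleast_2d(uv).astype(float);K=c['intrinsics'];R=c['R'];o=-R.T@c['t']
    d=np.c_[(uv-K[:2,2])/K[0,0],np.ones(len(uv))]@R
    return o+d*((z-o[2])/d[:,2])[:,None]
def cloud(c):
    h,w=c['depth'].shape;v,u=np.mgrid[:h,:w];K=c['intrinsics'];d=c['depth'].astype(float)
    P=np.stack([(u-K[0,2])*d/K[0,0],(v-K[1,2])*d/K[1,1],d],-1)
    return (P-c['t'])@c['R']
def pieces(c,lo=(8,40,60),hi=(28,255,255)):
    hsv=cv2.cvtColor(c['image'],cv2.COLOR_BGR2HSV);return cv2.inRange(hsv,lo,hi)
E
python3 - <<'E'
from h import *
import pickle
T=pickle.load(open('top.pkl','rb'));P=cloud(T)
m=pieces(T,(8,60,90));n,l,s,ce=cv2.connectedComponentsWithStats(m)
for i in range(1,n):
    if s[i,4]<60 or s[i,4]>1500: continue
    q=P[l==i];r=cv2.minAreaRect(np.argwhere(l==i)[:,::-1].astype(np.float32))
    print(ce[i].round(),s[i,4],'pix; med xyz',np.median(q,0).round(),'z95',np.percentile(q[:,2],95).round(), [tuple(np.round(a,1)) if np.ndim(a) else round(a) for a in r])
im=T['image'][110:350,60:600];cv2.imwrite('pics/top_crop.png',cv2.resize(T['image'][150:350,190:450],None,fx=3,fy=3,interpolation=cv2.INTER_CUBIC))
# trays: dark
v=cv2.inRange(cv2.cvtColor(T['image'],cv2.COLOR_BGR2HSV),(0,0,0),(179,110,75))
n,l,s,ce=cv2.connectedComponentsWithStats(v)
for i in range(1,n):
    if s[i,4]>2500: 
        r=cv2.minAreaRect(np.argwhere(l==i)[:,::-1].astype(np.float32));b=cv2.boxPoints(r);w=ray(T,b,26)
        print('dark',ce[i].round(),s[i,4],w.mean(0).round(),[np.linalg.norm(w[k]-w[k-1]).round() for k in(0,1)],'edge dir',np.degrees(np.arctan2(*(w[1]-w[0])[1::-1])).round(1))
print('bench z',np.median(P[330:350,300:340,2]))
E
```

```text
[202.   4.] 1176 pix; med xyz [1449.  423. -750.] z95 -741.0 [(np.float64(196.0), np.float64(4.5)), (np.float64(142.0), np.float64(9.0)), 0]
[458.   7.] 1413 pix; med xyz [1464. -507. -750.] z95 -742.0 [(np.float64(457.5), np.float64(8.0)), (np.float64(91.0), np.float64(16.0)), 0]
[529.   8.] 729 pix; med xyz [1469. -772. -750.] z95 -743.0 [(np.float64(528.0), np.float64(8.5)), (np.float64(44.0), np.float64(17.0)), 0]
[583.   9.] 1163 pix; med xyz [1472. -974. -750.] z95 -743.0 [(np.float64(586.0), np.float64(9.5)), (np.float64(68.0), np.float64(19.0)), 0]
[628.  11.] 207 pix; med xyz [ 1471. -1143.  -750.] z95 -742.0 [(np.float64(630.5), np.float64(10.0)), (np.float64(20.0), np.float64(17.0)), 90]
[27. 33.] 61 pix; med xyz [771. 430. 206.] z95 208.0 [(np.float64(26.5), np.float64(33.0)), (np.float64(8.0), np.float64(7.0)), 90]
[167.  39.] 207 pix; med xyz [800. 251. 149.] z95 151.0 [(np.float64(166.7), np.float64(38.4)), (np.float64(14.8), np.float64(16.1)), 63]
[399.  56.] 128 pix; med xyz [ 858. -141.   12.] z95 13.0 [(np.float64(398.9), np.float64(55.5)), (np.float64(4.7), np.flo
[... 827 characters left out ...]
0), np.float64(25.0)), 90]
[330. 260.] 468 pix; med xyz [464. -16.  27.] z95 34.0 [(np.float64(329.5), np.float64(260.5)), (np.float64(37.0), np.float64(15.0)), 0]
[368. 291.] 448 pix; med xyz [411. -85.  19.] z95 23.0 [(np.float64(368.2), np.float64(290.6)), (np.float64(51.3), np.float64(9.6)), 88]
dark [576. 120.] 4585 [ 746. -503.   26.] [np.float64(232.0), np.float64(191.0)] edge dir -83.0
dark [315. 174.] 5499 [620.  14.  26.] [np.float64(161.0), np.float64(112.0)] edge dir 0.8
dark [529. 243.] 5844 [ 503. -372.   26.] [np.float64(175.0), np.float64(111.0)] edge dir -9.1
dark [314. 465.] 2825 [131.   1.  26.] [np.float64(200.0), np.float64(62.0)] edge dir 2.1
bench z -0.9073944511078942
```

View pics/top_crop.png

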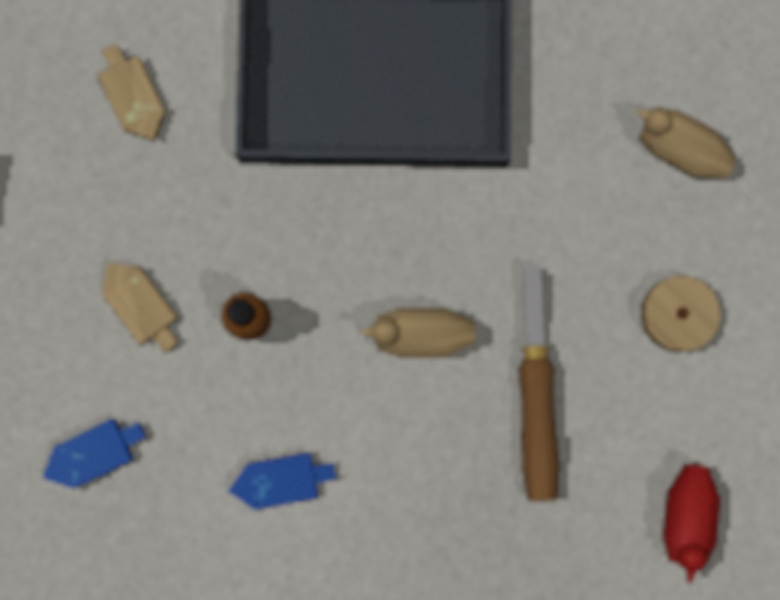

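The crop confirms the choice. Both wings and both birds are pale wood, the disc has its dowel spot, and the blue and red look-alikes are separate. Next I measure poses.

```bash
cat >> h.py <<'E'
def seg_pose(c,uv,z,lo=(8,60,90)):
    n,l,s,ce=cv2.connectedComponentsWithStats(pieces(c,lo))
    idx=[i for i in range(1,n) if 150<s[i,4]<1500];i=min(idx,key=lambda i:np.hypot(*(ce[i]-uv)))
    w=ray(c,np.argwhere(l==i)[:,::-1],z)[:,:2].astype(np.float32)
    r=cv2.minAreaRect(w);b=cv2.boxPoints(r);e=[b[1]-b[0],b[2]-b[1]];e=max(e,key=np.linalg.norm)
    return np.array(r[0]),sorted(r[1]),np.degrees(np.arctan2(e[1],e[0]))%180,w.mean(0)
E
python3 - <<'E'
from h import *
import pickle
T=pickle.load(open('top.pkl','rb'));P=cloud(T)
for n,uv,z in [('birdA',(418,198),15),('birdB',(330,260),15),('wingA',(234,181),8),('wingB',(236,251),8),('base',(417,254),14)]:
    c,s,a,m=seg_pose(T,uv,z);print(n,c.round(1),np.round(s),round(a,1),'mean',m.round(1))
hsv=cv2.cvtColor(T['image'],cv2.COLOR_BGR2HSV)
for n,(x0,x1,y0,y1) in {'wing':(70,190,205,290),'base':(262,367,140,210),'bird':(472,590,205,285)}.items():
    v=hsv[y0:y1,x0:x1,2];q=P[y0:y1,x0:x1]
    for lab,zl,zh in(('floor',1,8),('rim',22,29)):
        m=((v<95)&(q[...,2]>zl)&(q[...,2]<zh)).astype(np.uint8)
        if lab=='floor': m=cv2.morphologyEx(m,cv2.MORPH_OPEN,np.ones((5,5)))
        k,l,s,_=cv2.connectedComponentsWithStats(m);i=1+s[1:,4].argmax()
        r=cv2.minAreaRect((q[l==i] if lab=='floor' else q[m>0])[:,:2].astype(np.float32));print(n,lab,np.round(r[0],1),np.round(r[1]),round(r[2],1),np.median(q[l==i],0)[2].round(1))
b=cv2.inRange(hsv[240:270,258:284],(0,60,0),(20,255,140));print('bottle',np.median(P[240:270,258:284][b>0],0))
E
```

```text
birdA [ 582.9 -174.8] [31. 65.] 64.1 mean [ 582.9 -176.1]
birdB [465.  -15.9] [27. 66.] 91.2 mean [465.1 -17.3]
wingA [608.4 162.7] [28. 63.] 28.1 mean [607.7 162. ]
wingB [478.  151.6] [28. 63.] 37.7 mean [478.8 152.3]
base [ 479.9 -172.3] [43. 45.] 91.1 mean [ 479.5 -172.5]
wing floor [483.6 358.3] [133. 101.] 84.1 3.3
wing rim [493.9 342.6] [165. 134.] 83.1 25.0
base floor [626.4  29.4] [ 98. 128.] 0.2 3.4
base rim [625.9  14.8] [115. 163.] 0.0 25.1
bird floor [ 505.8 -380.1] [151. 100.] 83.3 3.4
bird rim [ 513.5 -376.6] [168. 128.] 83.2 25.0
bottle [469.24287251  83.00921739  39.41137832]
```

```bash
cat > plan.py <<'E'
import sys;from h import *
from scipy.spatial.transform import Rotation as Ro
def plan(x,y,z,phi,o=None):
    o=o or get_obs();M=Ro.from_quat(o['tool_rot']).as_matrix();p=np.array(o['tool_pos'])
    f=np.degrees(np.arctan2(M[1,0],M[0,0]));t=-(phi-f+180)%360-180 if 0 else -((phi-f+180)%360-180)
    a=np.radians(phi);D=np.array([x,y,z])-p
    d=np.array([D@[np.cos(a),np.sin(a),0],D@[np.sin(a),-np.cos(a),0],-D[2]])
    print(f"t={o['time_s']:.2f} at {p.round(1)} phi {f:.1f} zaxis {M[:,2].round(3)} w={o['grip_width']:.1f} gf={o['gripper_force']:.1f} | turn_z total {np.radians(t)/.15:.2f}; then dp total {(d/250).round(3)} |d|={np.linalg.norm(d)/50:.1f} rows")
if __name__=='__main__': plan(*map(float,sys.argv[1:5]))
E
python3 plan.py 583 -175 90 64
python3 - <<'E'
from h import *
import pickle
T=pickle.load(open('top.pkl','rb'))
for n,p in {'wing':[(88,212),(181,224),(170,283),(77,270)],'bird':[(485,208),(579,221),(575,278),(481,268)],'base':[(270,143),(360,144),(360,205),(270,205)]}.items():
    w=ray(T,p,26)[:,:2];print(n,w.mean(0).round(1),np.linalg.norm(w-np.roll(w,1,0),axis=1).round())
E
```

```text
t=0.10 at [209.4 588.5 182.4] phi 160.4 zaxis [-0.    -0.001 -1.   ] w=93.6 gf=0.0 | turn_z total 11.22; then dp total [-2.09   2.682  0.37 ] |d|=17.1 rows
wing [481.  336.4] [103. 165. 105. 163.]
bird [ 501.7 -373.2] [108. 171. 103. 168.]
base [619.6  13.1] [114. 163. 113. 161.]
```

servo_tool(dp=[[0,0,0],[0,0,0],[0,0,0],[0,0,0],[0,0,0],[0,0,0],[0,0,0],[0,0,0],[0,0,0],[0,0,0],[0,0,0],[0,0,0],[-0.05,0.065,0],[-0.1,0.13,0],[-0.1,0.13,0],[-0.1,0.13,0],[-0.1,0.13,0],[-0.1,0.13,0]], turn=[[0,0,1],[0,0,1],[0,0,1],[0,0,1],[0,0,1],[0,0,1],[0,0,1],[0,0,1],[0,0,1],[0,0,1],[0,0,1],[0,0,0.22],[0,0,0],[0,0,0],[0,0,0],[0,0,0],[0,0,0],[0,0,0]], gripper=60, force=15)

```text
time_s: 1.9
tool_pos: [310.2, 385.2, 182.8]
tool_rot: [0.848, 0.53, -0.0, 0.0]
contact_force: [0.7, 0.7, 0.0]
grip_width: 60.5
gripper_force: 0.0
```

```bash
python3 plan.py 583 -175 70 64
```

```text
t=1.90 at [310.2 385.2 182.8] phi 64.0 zaxis [-0. -0. -1.] w=60.5 gf=0.0 | turn_z total -0.00; then dp total [-1.536  1.963  0.451] |d|=12.7 rows
```

servo_tool(dp=[[-0.11,0.14,0],[-0.11,0.14,0],[-0.11,0.14,0.04],[-0.11,0.14,0.04],[-0.11,0.14,0.04],[-0.11,0.14,0.04],[-0.11,0.14,0.04],[-0.11,0.14,0.04],[-0.11,0.14,0.04],[-0.11,0.14,0.04],[-0.11,0.14,0.04],[-0.11,0.14,0.04],[-0.11,0.14,0.05],[-0.1,0.14,0],[0,0,0],[0,0,0]], turn=[[0,0,0],[0,0,0],[0,0,0],[0,0,0],[0,0,0],[0,0,0],[0,0,0],[0,0,0],[0,0,0],[0,0,0],[0,0,0],[0,0,0],[0,0,0],[0,0,0],[0,0,0],[0,0,0]])

```text
time_s: 3.5
tool_pos: [582.0, -172.6, 69.9]
tool_rot: [0.849, 0.529, -0.001, -0.0]
contact_force: [-0.1, -0.2, -0.8]
grip_width: 59.8
gripper_force: 0.0
```

```bash
python3 plan.py 583 -175.5 4 64
```

```text
t=3.50 at [ 582.  -172.6   69.9] phi 63.9 zaxis [-0.001 -0.    -1.   ] w=59.8 gf=0.0 | turn_z total -0.01; then dp total [-0.009  0.009  0.264] |d|=1.3 rows
```

servo_tool(dp=[[-0.009,0.009,0.08],[0,0,0.08],[0,0,0.06],[0,0,0.044],[0,0,0]], turn=[[0,0,0],[0,0,0],[0,0,0],[0,0,0],[0,0,0]])

```text
time_s: 4.0
tool_pos: [582.8, -173.9, 3.4]
tool_rot: [0.848, 0.53, -0.001, -0.001]
contact_force: [0.8, 0.2, 0.5]
grip_width: 60.1
gripper_force: 0.0
```

servo_tool(dp=[[0,0,0],[0,0,0],[0,0,0],[0,0,0],[0,0,0],[0,0,0]], turn=[[0,0,0],[0,0,0],[0,0,0],[0,0,0],[0,0,0],[0,0,0]], gripper=10, force=20)

```text
time_s: 4.6
tool_pos: [583.5, -174.8, 4.7]
tool_rot: [0.848, 0.53, 0.0, 0.0]
contact_force: [-2.0, 1.3, 9.9]
grip_width: 15.8
gripper_force: 17.8
```

servo_tool(dp=[[0,0,-0.05],[0,0,-0.1],[0,0,-0.1],[0,0,-0.03],[0,0,0]], turn=[[0,0,0],[0,0,0],[0,0,0],[0,0,0],[0,0,0]])

```text
time_s: 5.1
tool_pos: [584.2, -174.9, 75.9]
tool_rot: [0.848, 0.53, 0.001, 0.001]
contact_force: [-0.1, 0.7, -0.5]
grip_width: 9.9
gripper_force: 0.0
```

```bash
python3 plan.py 508 -337 70 83.5;python3 plan.py 500 -411 70 83.5
```

```text
t=5.10 at [ 584.2 -174.9   75.9] phi 64.0 zaxis [ 0.002 -0.    -1.   ] w=9.9 gf=0.0 | turn_z total -2.27; then dp total [-0.679 -0.229  0.023] |d|=3.6 rows
t=5.10 at [ 584.2 -174.9   75.9] phi 64.0 zaxis [ 0.002 -0.    -1.   ] w=9.9 gf=0.0 | turn_z total -2.27; then dp total [-0.977 -0.228  0.023] |d|=5.0 rows
```

Run:
```python
from h import *
T=capture('top');S=capture('scene')
n,l,s,ce=cv2.connectedComponentsWithStats(pieces(T,(8,60,90)))
for i in range(1,n):
    if 150<s[i,4]<1000 and ce[i][1]>150:print(ce[i].round(),s[i,4])
a=cv2.resize(T['image'][160:300,380:520],(560,560),interpolation=cv2.INTER_CUBIC)
cv2.imwrite('pics/b1.png',a);cv2.imwrite('pics/b1s.png',cv2.resize(S['image'][150:300,120:320],None,fx=4,fy=4,interpolation=cv2.INTER_CUBIC))
```

```text
[234. 181.] 395
[131. 204.] 356
[236. 251.] 409
[330. 260.] 460
```

View pics/b1s.png

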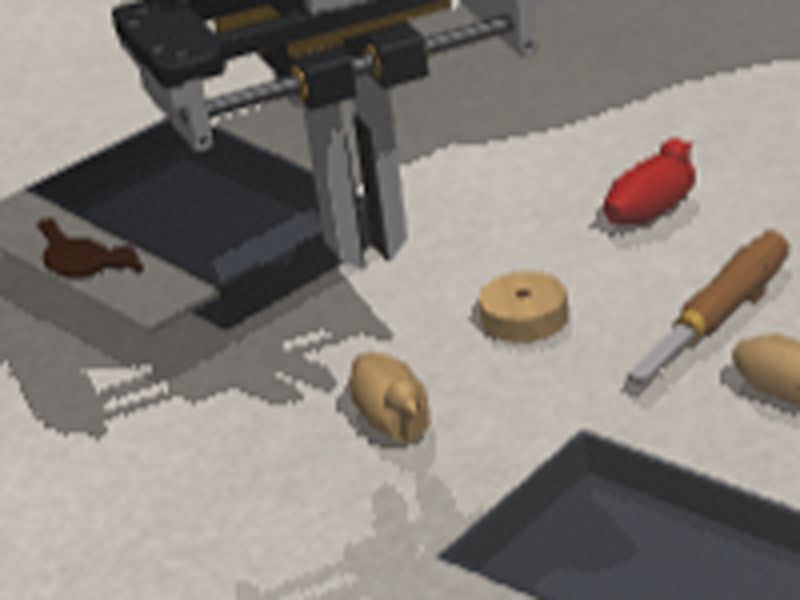

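The crop shows the bird still upright near its old place, at scene pixel (217,250), and the gripper is empty. The grip slipped, so I measure how far the bird moved.

Run:
```python
from h import *
import pickle
S0=pickle.load(open('scene.pkl','rb'));S=capture('scene')
for c in(S0,S):
    P=cloud(c);m=pieces(c,(8,60,60))
    sub=np.zeros_like(m);sub[225:270,195:240]=m[225:270,195:240]
    q=P[(sub>0)&(P[...,2]>5)&(P[...,2]<40)]
    print(len(q),q.mean(0).round(1),np.percentile(q,[2,98],axis=0).round(0).tolist(), seg_pose(c,(217,250),15,(8,60,60))[:3])
    hd=q[q[:,2]>31.5];print('head',hd.mean(0).round(1),len(hd))
    bk=q[(q[:,2]>27)&(q[:,2]<31)];print('back',bk.mean(0).round(1),np.percentile(bk,[2,98],axis=0).round(0).tolist())
```

```text
312 [ 591.7 -165.4   21.3] [[573.0, -194.0, 7.0], [604.0, -146.0, 33.0]] (array([ 585.49060059, -171.37976074]), [33.577823638916016, 78.55547332763672], np.float32(60.477142))
head [ 594.9 -153.4   32.7] 13
back [ 589.  -163.1   28.6] [[574.0, -184.0, 27.0], [602.0, -143.0, 31.0]]
311 [ 592.1 -165.6   21.3] [[572.0, -194.0, 6.0], [604.0, -146.0, 32.0]] (array([ 585.98431396, -171.58047485]), [33.65005874633789, 78.69110107421875], np.float32(60.49701))
head [ 594.4 -153.1   32.6] 14
back [ 589.3 -166.3   28.5] [[575.0, -187.0, 27.0], [603.0, -146.0, 31.0]]
```

View pics/b1.png

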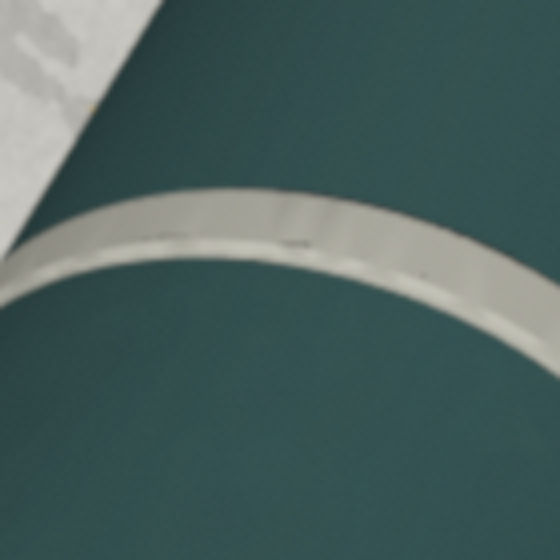

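Bird A has moved less than 2 mm. The upward tool force suggests the pads slid up the upper facets, so I go lower and close in stages.

servo_tool(dp=[[-0.004,0.004,0.06],[0,0,0.1],[0,0,0.08],[0,0,0.05],[0,0,0.01],[0,0,0]], turn=[[0,0,0],[0,0,0],[0,0,0],[0,0,0],[0,0,0],[0,0,0]], gripper=70)

```text
time_s: 5.85
tool_pos: [583.7, -176.4, -0.9]
tool_rot: [0.848, 0.53, -0.0, -0.0]
contact_force: [-0.1, -0.7, 0.7]
grip_width: 54.6
gripper_force: 0.0
```

servo_tool(dp=[[0,0,0],[0,0,0],[0,0,0],[0,0,0]], turn=[[0,0,0],[0,0,0],[0,0,0],[0,0,0]], gripper=26, force=8)

```text
time_s: 6.25
tool_pos: [584.2, -176.1, -0.1]
tool_rot: [0.848, 0.53, 0.0, 0.0]
contact_force: [-0.7, -0.1, 0.1]
grip_width: 29.1
gripper_force: 0.1
```

servo_tool(dp=[[0,0,0],[0,0,0]], turn=[[0,0,0],[0,0,0]])

```text
time_s: 6.45
tool_pos: [584.1, -176.1, -0.3]
tool_rot: [0.848, 0.53, 0.0, 0.0]
contact_force: [-0.7, 0.7, 2.7]
grip_width: 25.8
gripper_force: 6.7
```

Run:
```python
from h import *
import pickle
T=pickle.load(open('top.pkl','rb'))
f=lambda u,v,z:ray(T,(190+(u+.5)/3-.5,150+(v+.5)/3-.5),z)[0].round(1)
print('A head',f(657,122,32),'tail',f(738,172,15),'beak',f(641,110,26))
print('B head',f(385,331,32),'tail',f(478,331,15),'beak',f(365,330,26))
P=cloud(T)
for (u,v) in((418,198),(330,260)):
    q=P[v-18:v+18,u-25:u+25].reshape(-1,3);q=q[q[:,2]>4]
    r=cv2.minAreaRect(q[:,:2].astype(np.float32));print('depth fp',np.round(r[0],1),np.round(r[1]),r[2],q[:,:2].mean(0).round(1))
    _,_,vt=np.linalg.svd(q[:,:2]-q[:,:2].mean(0),full_matrices=False);s=(q[:,:2]-q[:,:2].mean(0))@vt[0];t=(q[:,:2]-q[:,:2].mean(0))@vt[1]
    print('axis',vt[0].round(2),np.degrees(np.arctan2(vt[0][1],vt[0][0])).round(1),[ (k,t[abs(s-k)<3].min().round(),t[abs(s-k)<3].max().round(),q[abs(s-k)<3][:,2].max().round()) for k in range(-32,33,6) if (abs(s-k)<3).any()])
```

```text
A head [ 592.2 -154.8   32. ] tail [ 566.2 -207.5   15. ] beak [ 600.6 -146.4   26. ]
B head [464.4   4.8  32. ] tail [466.6 -50.8  15. ] beak [465.2  16.5  26. ]
depth fp [518.6 -80.5] [ 62. 266.] 35.09762191772461 [ 579.  -169.3]
axis [ 0.61 -0.79] -52.2 [(-14, np.float64(-21.0), np.float64(-7.0), np.float64(21.0)), (-8, np.float64(-33.0), np.float64(8.0), np.float64(36.0)), (-2, np.float64(-31.0), np.float64(19.0), np.float64(38.0)), (4, np.float64(-28.0), np.float64(23.0), np.float64(35.0)), (10, np.float64(-27.0), np.float64(29.0), np.float64(31.0)), (16, np.float64(-19.0), np.float64(30.0), np.float64(31.0)), (22, np.float64(-8.0), np.float64(28.0), np.float64(27.0)), (28, np.float64(5.0), np.float64(14.0), np.float64(21.0))]
depth fp [458.8  -6.8] [45. 79.] 37.41746520996094 [464.3 -15.3]
axis [ 0.18 -0.98] -79.6 [(-32, np.float64(-8.0), np.float64(42.0), np.float64(827.0)), (-26, np.float64(-14.0), np.float64(5.0), np.float64(37.0)), (-20, np.float64(-16.0), np.float64(8.0), np.float64(38.0)), (-14, np.float64(-16.0), np.float64(11.0), np.float64(36.0)), (-8, np.float64(-17.0), np.float64(12.0), np.float64(32.0)), (-2, np.float64(-17.0), np.float64(13.0), np.float64(32.0)), (4, np.float64(-15.0), np.float64(14.0), np.float64(31.0)), (10, np.float64(-14.0), np.float64(15.0), np.float64(32.0)), (16, np.float64(-13.0), np.float64(14.0), np.float64(31.0)), (22, np.float64(-11.0), np.float64(13.0), np.float64(29.0)), (28, np.float64(-6.0), np.float64(10.0), np.float64(26.0))]
```

servo_tool(dp=[[0,0,0],[0,0,0],[0.018,0,0],[0,0,0],[0,0,0]], turn=[[0,0,0],[0,0,0],[0,0,0.35],[0,0,0],[0,0,0]], gripper=50)

```text
time_s: 6.95
tool_pos: [585.8, -172.1, -0.6]
tool_rot: [0.861, 0.508, -0.0, 0.0]
contact_force: [0.7, 0.3, -0.1]
grip_width: 49.8
gripper_force: 0.0
```

servo_tool(dp=[[0,0,0],[0,0,0],[0,0,0],[0,0,0],[0,0,0]], turn=[[0,0,0],[0,0,0],[0,0,0],[0,0,0],[0,0,0]], gripper=22, force=10)

```text
time_s: 7.45
tool_pos: [586.0, -172.2, -0.3]
tool_rot: [0.862, 0.507, 0.0, 0.0]
contact_force: [-0.8, 0.3, 4.4]
grip_width: 26.0
gripper_force: 8.4
```

```bash
python3 plan.py 584 -172 1 61
python3 - <<'E'
from h import *
S=capture('scene');cv2.imwrite('pics/g2.png',cv2.resize(S['image'][170:290,150:310],None,fx=5,fy=5,interpolation=cv2.INTER_CUBIC))
E
```

```text
t=7.45 at [ 5.860e+02 -1.722e+02 -3.000e-01] phi 61.0 zaxis [ 0. -0. -1.] w=26.0 gf=8.4 | turn_z total -0.00; then dp total [-0.003 -0.007 -0.005] |d|=0.0 rows
```

View pics/g2.png

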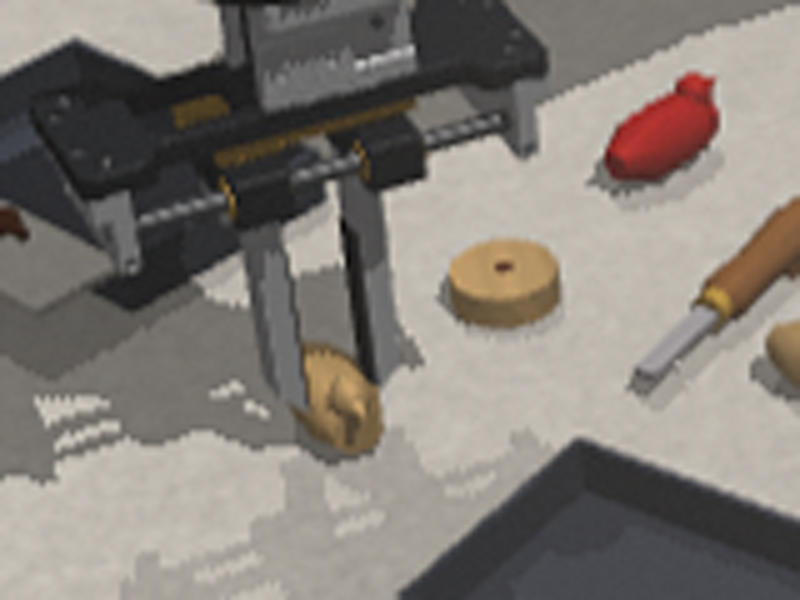

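The crop shows the left fingertip ending at crop (300,405), which is mid-height on the bird rather than at the bench. I check its true height.

Run:
```python
from h import *
S=capture('scene');P=cloud(S)
K=S['intrinsics']
def proj(X):
    c=S['R']@X+S['t'];return (K@c/c[2])[:2].round(1)
for z in(0,10,20): print(z,proj(np.array([602,-181,z])),proj(np.array([597,-178,z])))
for v in range(230,262,3): print(v,[ (P[v,u]).round(0).tolist() for u in (205,208,211)])
```

```text
0 [208.7 257.3] [211.5 256.5]
10 [208.1 253.2] [210.9 252.4]
20 [207.4 249.1] [210.3 248.2]
230 [[610.0, -172.0, 72.0], [603.0, -171.0, 69.0], [524.0, -242.0, -3.0]]
233 [[610.0, -173.0, 65.0], [603.0, -172.0, 62.0], [532.0, -235.0, -3.0]]
236 [[610.0, -174.0, 58.0], [605.0, -171.0, 56.0], [540.0, -229.0, -4.0]]
239 [[612.0, -173.0, 53.0], [607.0, -170.0, 51.0], [579.0, -190.0, 27.0]]
242 [[613.0, -174.0, 46.0], [608.0, -170.0, 44.0], [590.0, -181.0, 29.0]]
245 [[613.0, -175.0, 39.0], [608.0, -171.0, 37.0], [594.0, -178.0, 26.0]]
248 [[613.0, -175.0, 32.0], [607.0, -174.0, 28.0], [603.0, -170.0, 27.0]]
251 [[585.0, -206.0, -5.0], [594.0, -188.0, 8.0], [604.0, -170.0, 21.0]]
254 [[596.0, -195.0, -1.0], [594.0, -190.0, -0.0], [605.0, -170.0, 14.0]]
257 [[600.0, -193.0, -5.0], [599.0, -186.0, -3.0], [598.0, -178.0, -1.0]]
260 [[610.0, -184.0, -2.0], [608.0, -178.0, -2.0], [605.0, -173.0, -2.0]]
```

The depth puts the real fingertip about 18 mm above the reported TCP z. That fits the slip and the lack of bench contact at z≈0. I open and go lower, watching the contact force.

servo_tool(dp=[[0,0,0],[0,0,0],[0,0,0.01],[0,0,0.01],[0,0,0.01],[0,0,0.01],[0,0,0]], turn=[[0,0,0],[0,0,0],[0,0,0],[0,0,0],[0,0,0],[0,0,0],[0,0,0]], gripper=50)

```text
time_s: 8.25
tool_pos: [585.6, -172.0, -11.0]
tool_rot: [0.862, 0.507, -0.0, -0.0]
contact_force: [-0.0, 0.3, -0.7]
grip_width: 50.0
gripper_force: 0.0
```

```bash
python3 plan.py 584 -172 -10 61
python3 - <<'E'
from h import *
S=capture('scene');P=cloud(S);cv2.imwrite('pics/g3.png',cv2.resize(S['image'][200:275,170:270],None,fx=7,fy=7,interpolation=cv2.INTER_CUBIC))
E
```

```text
t=8.25 at [ 585.6 -172.   -11. ] phi 61.0 zaxis [-0.001  0.    -1.   ] w=50.0 gf=0.0 | turn_z total -0.00; then dp total [-0.003 -0.006 -0.004] |d|=0.0 rows
```

View pics/g3.png

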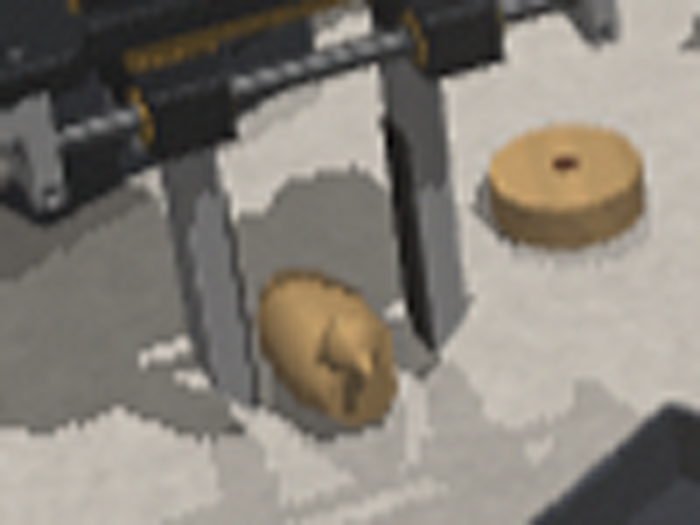

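At reported z −11 there is no contact, and the tips now straddle the bird's lower half. I close here.

servo_tool(dp=[[0,0,0.008],[0,0,0],[0,0,0],[0,0,0],[0,0,0],[0,0,0]], turn=[[0,0,0],[0,0,0],[0,0,0],[0,0,0],[0,0,0],[0,0,0]], gripper=15, force=20)

```text
time_s: 8.9
tool_pos: [585.9, -172.1, -12.5]
tool_rot: [0.862, 0.507, -0.0, 0.0]
contact_force: [0.7, -0.3, -1.2]
grip_width: 29.4
gripper_force: 19.9
```

servo_tool(dp=[[0,0,-0.02],[0,0,-0.06],[0,0,-0.1],[0,0,-0.08],[0,0,-0.04],[0,0,0]], turn=[[0,0,0],[0,0,0],[0,0,0],[0,0,0],[0,0,0],[0,0,0]])

```text
time_s: 9.5
tool_pos: [586.8, -172.2, 64.2]
tool_rot: [0.862, 0.507, 0.001, 0.001]
contact_force: [0.4, -0.4, -0.4]
grip_width: 29.6
gripper_force: 19.9
```

```bash
python3 plan.py 500 -411 61 83.5
```

```text
t=9.50 at [ 586.8 -172.2   64.2] phi 61.0 zaxis [ 0.003 -0.    -1.   ] w=29.6 gf=19.9 | turn_z total -2.62; then dp total [-0.988 -0.237  0.013] |d|=5.1 rows
```

servo_tool(dp=[[0,0,0],[0,0,0],[0,0,0],[-0.1,-0.024,0],[-0.18,-0.043,0],[-0.18,-0.043,0],[-0.18,-0.043,0],[-0.18,-0.043,0],[-0.12,-0.029,0],[-0.048,-0.012,0],[0,0,0],[0,0,0]], turn=[[0,0,-1],[0,0,-1],[0,0,-0.62],[0,0,0],[0,0,0],[0,0,0],[0,0,0],[0,0,0],[0,0,0],[0,0,0],[0,0,0],[0,0,0]])

```text
time_s: 10.7
tool_pos: [499.7, -409.2, 61.9]
tool_rot: [0.746, 0.666, 0.0, -0.001]
contact_force: [-0.8, -0.1, -0.0]
grip_width: 29.4
gripper_force: 19.9
```

```bash
python3 plan.py 500 -411 -7 83.5
```

```text
t=10.70 at [ 499.7 -409.2   61.9] phi 83.6 zaxis [-0.     0.001 -1.   ] w=29.4 gf=19.9 | turn_z total 0.01; then dp total [-0.007  0.002  0.275] |d|=1.4 rows
```

servo_tool(dp=[[-0.005,0.002,0.08],[0,0,0.1],[0,0,0.06],[0,0,0.02],[0,0,0.015],[0,0,0]], turn=[[0,0,0],[0,0,0],[0,0,0],[0,0,0],[0,0,0],[0,0,0]])

```text
time_s: 11.3
tool_pos: [499.8, -412.0, -5.9]
tool_rot: [0.746, 0.666, 0.0, 0.0]
contact_force: [-0.6, -0.2, 0.1]
grip_width: 29.6
gripper_force: 19.9
```

servo_tool(dp=[[0,0,0],[0,0,0],[0,0,0],[0,0,-0.05],[0,0,-0.1],[0,0,-0.1],[0,0,-0.05],[0,0,0]], turn=[[0,0,0],[0,0,0],[0,0,0],[0,0,0],[0,0,0],[0,0,0],[0,0,0],[0,0,0]], gripper=50)

```text
time_s: 12.1
tool_pos: [500.3, -412.7, 70.9]
tool_rot: [0.746, 0.666, 0.0, 0.002]
contact_force: [0.1, -0.2, -1.0]
grip_width: 50.0
gripper_force: 0.0
```

```bash
python3 plan.py 467 -16 66 91
```

```text
t=12.10 at [ 500.3 -412.7   70.9] phi 83.5 zaxis [ 0.003 -0.002 -1.   ] w=50.0 gf=0.0 | turn_z total -0.87; then dp total [ 1.589 -0.106  0.019] |d|=8.0 rows
```

servo_tool(dp=[[0,0,0],[0.1,-0.007,0],[0.18,-0.012,0],[0.18,-0.012,0],[0.18,-0.012,0],[0.18,-0.012,0],[0.18,-0.012,0],[0.18,-0.012,0],[0.18,-0.012,0],[0.13,-0.009,0],[0.07,-0.004,0],[0.025,0,0],[0,0,0],[0,0,0]], turn=[[0,0,-0.87],[0,0,0],[0,0,0],[0,0,0],[0,0,0],[0,0,0],[0,0,0],[0,0,0],[0,0,0],[0,0,0],[0,0,0],[0,0,0],[0,0,0],[0,0,0]])

```text
time_s: 13.5
tool_pos: [466.7, -17.5, 68.5]
tool_rot: [0.701, 0.713, -0.0, 0.0]
contact_force: [-0.5, -0.5, 0.1]
grip_width: 50.2
gripper_force: 0.0
```

```bash
python3 plan.py 467 -15.5 -12 91
```

```text
t=13.50 at [466.7 -17.5  68.5] phi 90.9 zaxis [-0.    -0.001 -1.   ] w=50.2 gf=0.0 | turn_z total -0.01; then dp total [0.008 0.002 0.322] |d|=1.6 rows
```

servo_tool(dp=[[0.006,0.002,0.08],[0,0,0.1],[0,0,0.08],[0,0,0.04],[0,0,0.02],[0,0,0]], turn=[[0,0,0],[0,0,0],[0,0,0],[0,0,0],[0,0,0],[0,0,0]])

```text
time_s: 14.1
tool_pos: [467.2, -15.5, -11.3]
tool_rot: [0.701, 0.713, -0.0, 0.0]
contact_force: [0.3, -0.3, -0.5]
grip_width: 49.6
gripper_force: 0.0
```

servo_tool(dp=[[0,0,0],[0,0,0],[0,0,0],[0,0,0],[0,0,0]], turn=[[0,0,0],[0,0,0],[0,0,0],[0,0,0],[0,0,0]], gripper=15)

```text
time_s: 14.6
tool_pos: [467.5, -14.7, -10.8]
tool_rot: [0.701, 0.713, 0.0, 0.0]
contact_force: [-1.3, 0.1, 7.4]
grip_width: 29.2
gripper_force: 20.0
```

servo_tool(dp=[[0,0,-0.02],[0,0,-0.06],[0,0,-0.1],[0,0,-0.08],[0,0,-0.04],[0,0,0]], turn=[[0,0,0],[0,0,0],[0,0,0],[0,0,0],[0,0,0],[0,0,0]])

```text
time_s: 15.2
tool_pos: [467.9, -14.6, 64.7]
tool_rot: [0.701, 0.713, 0.001, 0.001]
contact_force: [-0.5, 0.2, -0.2]
grip_width: 29.4
gripper_force: 20.0
```

```bash
python3 plan.py 508 -337 64 83.5
```

```text
t=15.20 at [467.9 -14.6  64.7] phi 91.0 zaxis [ 0.002  0.001 -1.   ] w=29.4 gf=20.0 | turn_z total 0.87; then dp total [-1.263  0.306  0.003] |d|=6.5 rows
```

servo_tool(dp=[[0,0,0],[-0.1,0.024,0],[-0.18,0.044,0],[-0.18,0.044,0],[-0.18,0.044,0],[-0.18,0.044,0],[-0.18,0.044,0],[-0.13,0.031,0],[-0.08,0.02,0],[-0.045,0.011,0],[0,0,0],[0,0,0]], turn=[[0,0,0.87],[0,0,0],[0,0,0],[0,0,0],[0,0,0],[0,0,0],[0,0,0],[0,0,0],[0,0,0],[0,0,0],[0,0,0],[0,0,0]])

```text
time_s: 16.4
tool_pos: [507.6, -334.0, 63.1]
tool_rot: [0.746, 0.666, 0.0, -0.001]
contact_force: [-0.2, 1.0, 0.5]
grip_width: 29.2
gripper_force: 20.0
```

```bash
python3 plan.py 508.5 -335 -5.5 83.5
python3 - <<'E'
from h import *
S=capture('scene');cv2.imwrite('pics/g4.png',cv2.resize(S['image'][140:290,90:290],None,fx=4,fy=4,interpolation=cv2.INTER_CUBIC))
E
```

```text
t=16.40 at [ 507.6 -334.    63.1] phi 83.5 zaxis [-0.001  0.001 -1.   ] w=29.2 gf=20.0 | turn_z total 0.00; then dp total [-0.004  0.004  0.274] |d|=1.4 rows
```

View pics/g4.png

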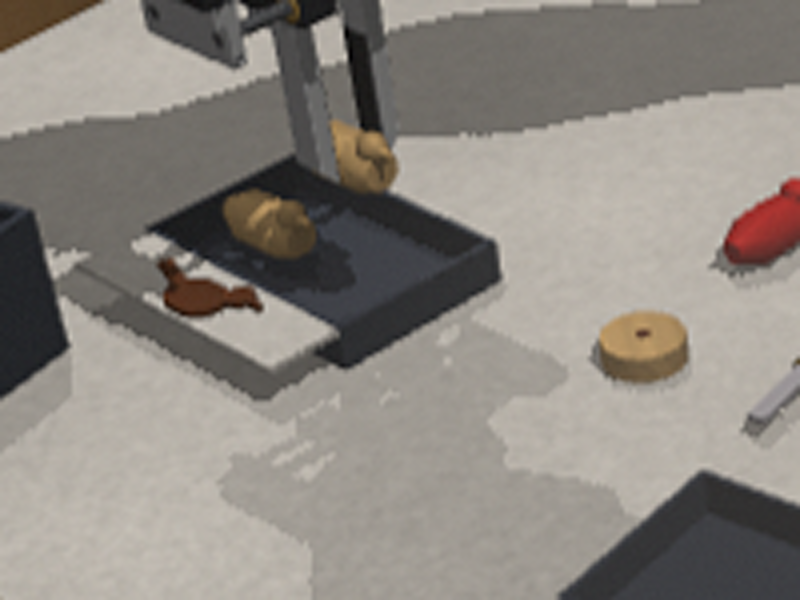

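The crop shows bird A upright in the bird tray at crop (270,225), with bird B held above it. I check the gap.

Run:
```python
from h import *
S=capture('scene');P=cloud(S);m=pieces(S,(8,60,40))
for n,(v0,v1,u0,u1) in{'A':(183,208,143,171),'B':(165,190,165,192)}.items():
    q=P[v0:v1,u0:u1][m[v0:v1,u0:u1]>0]; print(n,len(q),np.percentile(q,[1,50,99],axis=0).round(0).tolist())
q=P[150:240,120:216].reshape(-1,3);r=q[(q[:,2]>22)&(q[:,2]<29)];print('rim y',np.percentile(r,[1,99],axis=0).round().tolist())
```

```text
A 295 [[492.0, -453.0, 1.0], [509.0, -404.0, 23.0], [517.0, -383.0, 37.0]]
B 226 [[448.0, -406.0, 15.0], [516.0, -315.0, 95.0], [526.0, -300.0, 108.0]]
rim y [[452.0, -460.0, 22.0], [609.0, -289.0, 29.0]]
```

servo_tool(dp=[[-0.016,0.003,0.08],[0,0,0.1],[0,0,0.06],[0,0,0.02],[0,0,0.013],[0,0,0]], turn=[[0,0,0],[0,0,0],[0,0,0],[0,0,0],[0,0,0],[0,0,0]])

```text
time_s: 17.1
tool_pos: [508.2, -339.3, -4.1]
tool_rot: [0.746, 0.666, 0.0, 0.0]
contact_force: [-0.1, -0.2, 0.5]
grip_width: 29.0
gripper_force: 20.0
```

servo_tool(dp=[[0,0,0],[0,0,0],[0,0,0],[0,0,-0.05],[0,0,-0.1],[0,0,-0.1],[0,0,-0.05],[0,0,0]], turn=[[0,0,0],[0,0,0],[0,0,0],[0,0,0],[0,0,0],[0,0,0],[0,0,0],[0,0,0]], gripper=50)

```text
time_s: 17.9
tool_pos: [508.8, -339.8, 72.5]
tool_rot: [0.746, 0.666, 0.001, 0.001]
contact_force: [-0.8, 0.2, -0.2]
grip_width: 49.8
gripper_force: 0.0
```

```bash
python3 plan.py 481 -172 60 80
```

```text
t=17.90 at [ 508.8 -339.8   72.5] phi 83.5 zaxis [ 0.003 -0.001 -1.   ] w=49.8 gf=0.0 | turn_z total 0.41; then dp total [ 0.642 -0.226  0.05 ] |d|=3.4 rows
```

servo_tool(dp=[[0.09,-0.025,0],[0.17,-0.048,0],[0.17,-0.048,0],[0.13,-0.037,0],[0.07,-0.02,0.02],[0.024,-0.008,0],[0,0,0],[0,0,0]], turn=[[0,0,0],[0,0,0],[0,0,0],[0,0,0],[0,0,0],[0,0,0],[0,0,0],[0,0,0]], gripper=68)

```text
time_s: 18.7
tool_pos: [480.3, -172.7, 65.5]
tool_rot: [0.746, 0.665, -0.0, 0.0]
contact_force: [1.1, -0.0, 0.1]
grip_width: 68.2
gripper_force: 0.0
```

```bash
python3 plan.py 481 -172 -13 83.5
```

```text
t=18.70 at [ 480.3 -172.7   65.5] phi 83.4 zaxis [-0.    -0.001 -1.   ] w=68.2 gf=0.0 | turn_z total -0.01; then dp total [0.003 0.003 0.314] |d|=1.6 rows
```

servo_tool(dp=[[0.003,0.003,0.08],[0,0,0.1],[0,0,0.08],[0,0,0.04],[0,0,0.016],[0,0,0]], turn=[[0,0,0],[0,0,0],[0,0,0],[0,0,0],[0,0,0],[0,0,0]])

```text
time_s: 19.3
tool_pos: [481.1, -171.6, -13.4]
tool_rot: [0.746, 0.666, -0.0, 0.0]
contact_force: [0.2, -0.2, -0.1]
grip_width: 67.8
gripper_force: 0.0
```

servo_tool(dp=[[0,0,0],[0,0,0],[0,0,0],[0,0,0],[0,0,0]], turn=[[0,0,0],[0,0,0],[0,0,0],[0,0,0],[0,0,0]], gripper=30)

```text
time_s: 19.8
tool_pos: [481.4, -170.9, -13.0]
tool_rot: [0.746, 0.666, 0.0, 0.0]
contact_force: [-0.6, 1.2, 7.6]
grip_width: 44.8
gripper_force: 20.0
```

servo_tool(dp=[[0,0,-0.02],[0,0,-0.06],[0,0,-0.1],[0,0,-0.08],[0,0,-0.06],[0,0,0]], turn=[[0,0,0],[0,0,0],[0,0,0],[0,0,0],[0,0,0],[0,0,0]])

```text
time_s: 20.4
tool_pos: [482.3, -171.2, 69.1]
tool_rot: [0.746, 0.666, 0.001, 0.001]
contact_force: [0.3, -0.7, 0.4]
grip_width: 44.7
gripper_force: 20.0
```

```bash
python3 plan.py 620 14 65 83.5
```

```text
t=20.40 at [ 482.3 -171.2   69.1] phi 83.5 zaxis [ 0.004 -0.    -1.   ] w=44.7 gf=20.0 | turn_z total -0.00; then dp total [0.798 0.464 0.016] |d|=4.6 rows
```

servo_tool(dp=[[0.08,0.046,0],[0.16,0.093,0],[0.16,0.093,0],[0.16,0.093,0],[0.12,0.07,0],[0.08,0.046,0],[0.038,0.023,0],[0,0,0],[0,0,0]], turn=[[0,0,0],[0,0,0],[0,0,0],[0,0,0],[0,0,0],[0,0,0],[0,0,0],[0,0,0],[0,0,0]])

```text
time_s: 21.3
tool_pos: [618.2, 12.7, 66.4]
tool_rot: [0.746, 0.665, -0.0, 0.0]
contact_force: [-1.3, -1.0, 0.1]
grip_width: 45.0
gripper_force: 20.0
```

```bash
python3 plan.py 620 14 -7.5 83.5
```

```text
t=21.30 at [618.2  12.7  66.4] phi 83.4 zaxis [-0.001 -0.001 -1.   ] w=45.0 gf=20.0 | turn_z total -0.01; then dp total [0.006 0.007 0.296] |d|=1.5 rows
```

servo_tool(dp=[[0.006,0.006,0.08],[0,0,0.1],[0,0,0.07],[0,0,0.03],[0,0,0.014],[0,0,0]], turn=[[0,0,0],[0,0,0],[0,0,0],[0,0,0],[0,0,0],[0,0,0]])

```text
time_s: 21.9
tool_pos: [620.7, 15.0, -6.7]
tool_rot: [0.746, 0.666, 0.0, 0.0]
contact_force: [-0.2, -0.2, -0.2]
grip_width: 45.1
gripper_force: 20.0
```

servo_tool(dp=[[0,0,0],[0,0,0],[0,0,0],[0,0,-0.05],[0,0,-0.1],[0,0,-0.1],[0,0,-0.05],[0,0,0]], turn=[[0,0,0],[0,0,0],[0,0,0],[0,0,0],[0,0,0],[0,0,0],[0,0,0],[0,0,0]], gripper=58)

```text
time_s: 22.7
tool_pos: [621.7, 15.6, 70.0]
tool_rot: [0.746, 0.666, 0.001, 0.001]
contact_force: [0.0, 0.3, -0.2]
grip_width: 57.9
gripper_force: 0.0
```

```bash
python3 plan.py 608 162.5 60 26
```

```text
t=22.70 at [621.7  15.6  70. ] phi 83.5 zaxis [ 0.003  0.001 -1.   ] w=57.9 gf=0.0 | turn_z total 6.69; then dp total [ 0.208 -0.552  0.04 ] |d|=3.0 rows
```

servo_tool(dp=[[0,0,0],[0,0,0],[0,0,0],[0,0,0],[0,0,0],[0,0,0],[0,0,0],[0.03,-0.08,0],[0.065,-0.17,0],[0.065,-0.17,0],[0.035,-0.095,0.03],[0.013,-0.037,0.01],[0,0,0],[0,0,0]], turn=[[0,0,1],[0,0,1],[0,0,1],[0,0,1],[0,0,1],[0,0,1],[0,0,0.69],[0,0,0],[0,0,0],[0,0,0],[0,0,0],[0,0,0],[0,0,0],[0,0,0]], gripper=54)

```text
time_s: 24.1
tool_pos: [606.9, 160.5, 57.8]
tool_rot: [0.975, 0.224, -0.0, 0.001]
contact_force: [0.3, -0.8, -0.1]
grip_width: 53.7
gripper_force: 0.0
```

```bash
python3 plan.py 609 163 -13 26
```

```text
t=24.10 at [606.9 160.5  57.8] phi 25.9 zaxis [-0.    -0.001 -1.   ] w=53.7 gf=0.0 | turn_z total -0.01; then dp total [ 0.012 -0.005  0.283] |d|=1.4 rows
```

servo_tool(dp=[[0.01,-0.005,0.08],[0,0,0.1],[0,0,0.06],[0,0,0.03],[0,0,0.013],[0,0,0]], turn=[[0,0,0],[0,0,0],[0,0,0],[0,0,0],[0,0,0],[0,0,0]])

```text
time_s: 24.7
tool_pos: [608.7, 164.1, -12.7]
tool_rot: [0.974, 0.225, 0.0, 0.0]
contact_force: [0.7, -0.1, 0.7]
grip_width: 53.8
gripper_force: 0.0
```

servo_tool(dp=[[0,0,0.006],[0,0,0.004],[0,0,0]], turn=[[0,0,0],[0,0,0],[0,0,0]])

```text
time_s: 25.0
tool_pos: [608.7, 164.7, -15.0]
tool_rot: [0.974, 0.225, 0.0, -0.0]
contact_force: [-0.3, -0.5, 0.2]
grip_width: 54.0
gripper_force: 0.0
```

```bash
python3 plan.py 609 163 -16 26
python3 - <<'E'
from h import *
S=capture('scene');cv2.imwrite('pics/w1.png',cv2.resize(S['image'][250:370,280:440],None,fx=5,fy=5,interpolation=cv2.INTER_CUBIC))
E
```

```text
t=25.00 at [608.7 164.7 -15. ] phi 26.0 zaxis [ 0.  0. -1.] w=54.0 gf=0.0 | turn_z total 0.00; then dp total [-0.002  0.007  0.004] |d|=0.0 rows
```

View pics/w1.png

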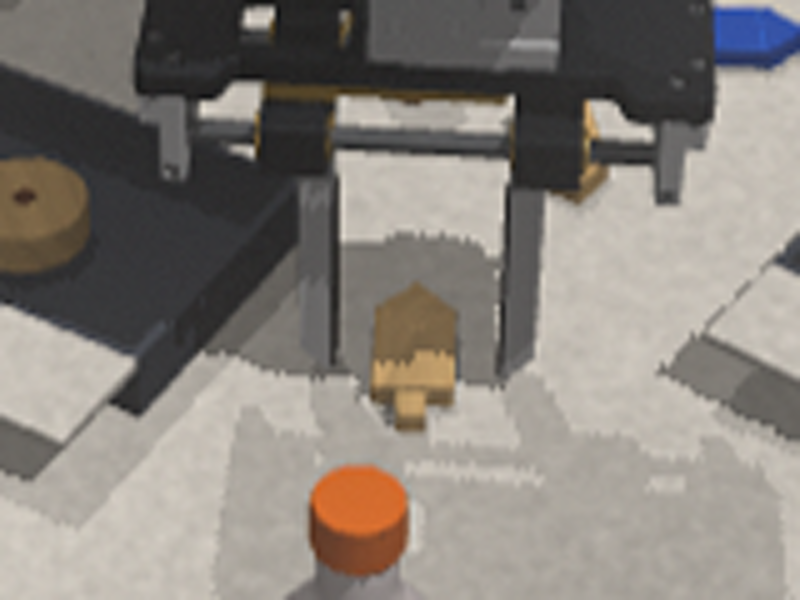

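The crop shows wing A at crop (415,350), centred between fingertips that sit just above the bench. The base lies flat in its tray at crop (25,215). I close.

servo_tool(dp=[[0,0,0.003],[0,0,0],[0,0,0],[0,0,0],[0,0,0]], turn=[[0,0,0],[0,0,0],[0,0,0],[0,0,0],[0,0,0]], gripper=15)

```text
time_s: 25.55
tool_pos: [608.5, 164.5, -16.0]
tool_rot: [0.974, 0.225, 0.0, 0.0]
contact_force: [-1.2, -0.1, 0.4]
grip_width: 27.3
gripper_force: 20.0
```

servo_tool(dp=[[0,0,-0.02],[0,0,-0.06],[0,0,-0.1],[0,0,-0.08],[0,0,-0.06],[0,0,0]], turn=[[0,0,0],[0,0,0],[0,0,0],[0,0,0],[0,0,0],[0,0,0]])

```text
time_s: 26.15
tool_pos: [609.7, 164.8, 66.5]
tool_rot: [0.974, 0.225, 0.002, -0.0]
contact_force: [0.0, 0.5, -0.6]
grip_width: 27.6
gripper_force: 20.0
```

```bash
python3 plan.py 486.5 376 65 84
```

```text
t=26.15 at [609.7 164.8  66.5] phi 26.0 zaxis [ 0.003  0.001 -1.   ] w=27.6 gf=20.0 | turn_z total -6.75; then dp total [ 0.789 -0.578  0.006] |d|=4.9 rows
```

servo_tool(dp=[[0,0,0],[0,0,0],[0,0,0],[0,0,0],[0,0,0],[0,0,0],[0,0,0],[0.08,-0.058,0],[0.15,-0.11,0],[0.15,-0.11,0],[0.15,-0.11,0],[0.12,-0.088,0],[0.09,-0.066,0],[0.049,-0.036,0],[0,0,0],[0,0,0]], turn=[[0,0,-1],[0,0,-1],[0,0,-1],[0,0,-1],[0,0,-1],[0,0,-1],[0,0,-0.75],[0,0,0],[0,0,0],[0,0,0],[0,0,0],[0,0,0],[0,0,0],[0,0,0],[0,0,0],[0,0,0]])

```text
time_s: 27.75
tool_pos: [486.1, 374.4, 63.8]
tool_rot: [0.743, 0.669, -0.0, 0.0]
contact_force: [0.4, -0.6, 0.1]
grip_width: 27.4
gripper_force: 20.0
```

```bash
python3 plan.py 486 376 -10.5 84
```

```text
t=27.75 at [486.1 374.4  63.8] phi 84.0 zaxis [ 0.    -0.001 -1.   ] w=27.4 gf=20.0 | turn_z total -0.01; then dp total [ 0.006 -0.001  0.297] |d|=1.5 rows
```

servo_tool(dp=[[0.005,-0.001,0.08],[0,0,0.1],[0,0,0.07],[0,0,0.03],[0,0,0.014],[0,0,0]], turn=[[0,0,0],[0,0,0],[0,0,0],[0,0,0],[0,0,0],[0,0,0]])

```text
time_s: 28.35
tool_pos: [485.7, 376.7, -9.4]
tool_rot: [0.743, 0.669, 0.0, 0.0]
contact_force: [-0.5, -0.1, 0.6]
grip_width: 27.2
gripper_force: 20.0
```

servo_tool(dp=[[0,0,0],[0,0,0],[0,0,0],[0,0,-0.05],[0,0,-0.1],[0,0,-0.1],[0,0,-0.05],[0,0,0]], turn=[[0,0,0],[0,0,0],[0,0,0],[0,0,0],[0,0,0],[0,0,0],[0,0,0],[0,0,0]], gripper=50)

```text
time_s: 29.15
tool_pos: [486.0, 377.8, 67.5]
tool_rot: [0.743, 0.669, 0.002, -0.0]
contact_force: [1.0, 0.2, 0.0]
grip_width: 49.9
gripper_force: 0.0
```

```bash
python3 plan.py 479 152.5 60 36;python3 - <<'E'
from h import *
T=capture('top');print(seg_pose(T,(236,251),8))
E
```

```text
t=29.15 at [486.  377.8  67.5] phi 84.0 zaxis [ 0.002  0.002 -1.   ] w=49.9 gf=0.0 | turn_z total 5.59; then dp total [-0.553  0.713  0.03 ] |d|=4.5 rows
(array([477.88238525, 151.83650208]), [27.028457641601562, 62.50409698486328], np.float32(38.6975), array([479.01166, 153.0542 ], dtype=float32))
```

servo_tool(dp=[[0,0,0],[0,0,0],[0,0,0],[0,0,0],[0,0,0],[0,0,0],[-0.06,0.077,0],[-0.11,0.142,0],[-0.11,0.142,0],[-0.11,0.142,0],[-0.085,0.11,0],[-0.055,0.07,0],[-0.023,0.03,0],[0,0,0],[0,0,0]], turn=[[0,0,1],[0,0,1],[0,0,1],[0,0,1],[0,0,1],[0,0,0.55],[0,0,0],[0,0,0],[0,0,0],[0,0,0],[0,0,0],[0,0,0],[0,0,0],[0,0,0],[0,0,0]])

```text
time_s: 30.7
tool_pos: [479.3, 152.7, 65.1]
tool_rot: [0.95, 0.312, -0.0, 0.0]
contact_force: [0.2, 0.1, 0.1]
grip_width: 50.0
gripper_force: 0.0
```

```bash
python3 plan.py 479 153 -15 36
```

```text
t=30.70 at [479.3 152.7  65.1] phi 36.4 zaxis [-0. -0. -1.] w=50.0 gf=0.0 | turn_z total 0.04; then dp total [-0.    -0.002  0.32 ] |d|=1.6 rows
```

servo_tool(dp=[[0,0,0.08],[0,0,0.1],[0,0,0.08],[0,0,0.04],[0,0,0.016],[0,0,0.004],[0,0,0]], turn=[[0,0,0],[0,0,0],[0,0,0],[0,0,0],[0,0,0],[0,0,0],[0,0,0]])

```text
time_s: 31.4
tool_pos: [479.8, 151.9, -14.0]
tool_rot: [0.95, 0.312, 0.0, -0.0]
contact_force: [0.4, -0.4, 0.2]
grip_width: 49.7
gripper_force: 0.0
```

servo_tool(dp=[[0,0,0],[0,0,0],[0,0,0],[0,0,0],[0,0,0]], turn=[[0,0,0],[0,0,0],[0,0,0],[0,0,0],[0,0,0]], gripper=15)

```text
time_s: 31.9
tool_pos: [479.6, 151.7, -14.3]
tool_rot: [0.95, 0.312, 0.0, -0.0]
contact_force: [-1.1, 0.2, 6.4]
grip_width: 27.2
gripper_force: 20.0
```

servo_tool(dp=[[0,0,-0.02],[0,0,-0.06],[0,0,-0.1],[0,0,-0.08],[0,0,-0.06],[0,0,0]], turn=[[0,0,0],[0,0,0],[0,0,0],[0,0,0],[0,0,0],[0,0,0]])

```text
time_s: 32.5
tool_pos: [480.4, 152.1, 67.6]
tool_rot: [0.95, 0.312, 0.001, -0.0]
contact_force: [-0.0, -0.1, -0.6]
grip_width: 27.0
gripper_force: 20.0
```

```bash
python3 plan.py 478.5 299 65 84
python3 - <<'E'
from h import *
S=capture('scene');P=cloud(S);m=pieces(S,(8,60,60));m[:280]=0;m[:,:430]=0;m[340:]=0;m[:,540:]=0
q=P[(m>0)&(P[...,2]>6)&(P[...,2]<20)];print(len(q),np.percentile(q,[1,50,99],axis=0).round().tolist())
cv2.imwrite('pics/w2.png',cv2.resize(S['image'][190:370,340:580],None,fx=3.3,fy=3.3,interpolation=cv2.INTER_CUBIC))
E
```

```text
t=32.50 at [480.4 152.1  67.6] phi 36.3 zaxis [ 0.002  0.002 -1.   ] w=27.0 gf=20.0 | turn_z total -5.55; then dp total [ 0.584 -0.069  0.01 ] |d|=2.9 rows
438 [[473.0, 348.0, 6.0], [490.0, 378.0, 12.0], [503.0, 408.0, 15.0]]
```

View pics/w2.png

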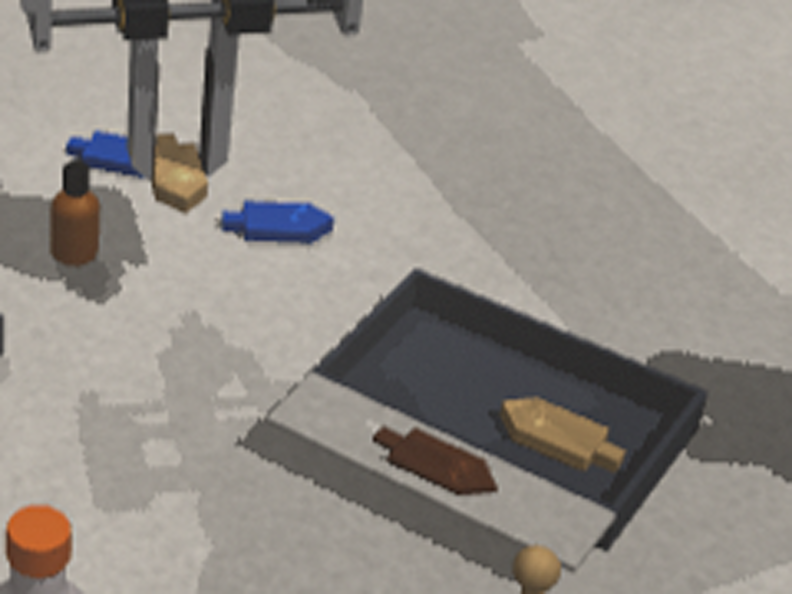

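The crop shows wing A flat in its tray at crop (560,430), wing B held, and the bottle still standing at (75,215).

servo_tool(dp=[[0,0,0],[0,0,0],[0,0,0],[0,0,0],[0,0,0],[0,0,0],[0.09,-0.011,0],[0.17,-0.02,0],[0.15,-0.018,0],[0.1,-0.012,0],[0.05,-0.006,0],[0.024,-0.002,0],[0,0,0],[0,0,0]], turn=[[0,0,-1],[0,0,-1],[0,0,-1],[0,0,-1],[0,0,-1],[0,0,-0.55],[0,0,0],[0,0,0],[0,0,0],[0,0,0],[0,0,0],[0,0,0],[0,0,0],[0,0,0]])

```text
time_s: 33.95
tool_pos: [477.7, 297.1, 65.4]
tool_rot: [0.744, 0.669, -0.0, 0.0]
contact_force: [-0.9, 0.0, -1.0]
grip_width: 27.3
gripper_force: 20.0
```

```bash
python3 plan.py 478.5 298 -9 84
```

```text
t=33.95 at [477.7 297.1  65.4] phi 83.9 zaxis [-0.    -0.001 -1.   ] w=27.3 gf=20.0 | turn_z total -0.01; then dp total [0.004 0.003 0.298] |d|=1.5 rows
```

servo_tool(dp=[[0.003,0.003,0.08],[0,0,0.1],[0,0,0.07],[0,0,0.03],[0,0,0.015],[0,0,0]], turn=[[0,0,0],[0,0,0],[0,0,0],[0,0,0],[0,0,0],[0,0,0]])

```text
time_s: 34.55
tool_pos: [478.8, 298.3, -8.1]
tool_rot: [0.744, 0.669, 0.0, 0.0]
contact_force: [0.6, 0.0, 1.8]
grip_width: 27.7
gripper_force: 20.0
```

servo_tool(dp=[[0,0,0],[0,0,0],[0,0,0],[0,0,-0.05],[0,0,-0.1],[0,0,-0.15],[0,0,-0.15],[0,0,-0.05],[0.1,0,0],[0.15,0,0],[0.15,0,0],[0.15,0,0],[0.15,0,0],[0.1,0,0],[0,0,0],[0,0,0]], turn=[[0,0,0],[0,0,0],[0,0,0],[0,0,0],[0,0,0],[0,0,0],[0,0,0],[0,0,0],[0,0,0],[0,0,0],[0,0,0],[0,0,0],[0,0,0],[0,0,0],[0,0,0],[0,0,0]], gripper=50)

```text
time_s: 36.15
tool_pos: [499.0, 497.8, 116.5]
tool_rot: [0.743, 0.669, -0.0, 0.0]
contact_force: [-0.1, -1.2, 0.1]
grip_width: 50.1
gripper_force: 0.0
```

Run:
```python
from h import *
T=capture('top');S=capture('scene');cv2.imwrite('pics/f.png',T['image']);
a=cv2.resize(S['image'][160:380,100:580],(800,367),interpolation=cv2.INTER_CUBIC);cv2.imwrite('pics/f.png',a);cv2.imwrite('pics/ft.png',T['image'])
```

```text
(no output)
```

View pics/f.png

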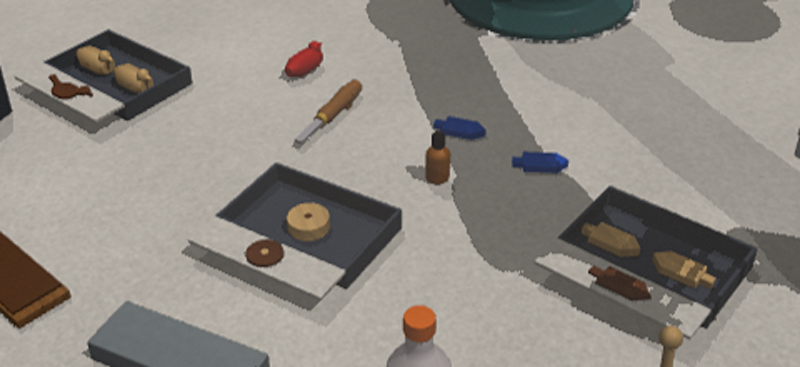

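View pics/ft.png

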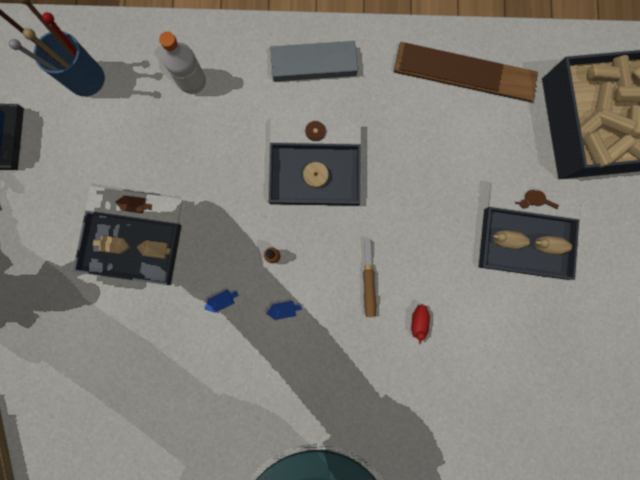

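All five pieces lie flat in the right trays: wings at top pixels (110,245) and (153,249), base at (315,174), birds at (511,240) and (553,245). The bottle (272,255), gouge (369,278), red bird and blue wings are where they were.

```bash
python3 -c "
from rig import job_done;print(job_done())"
```

```text
the job is handed in; nothing more can be done
None
```

All five pieces are flat in their matching trays, the bottle, gouge and look-alikes show no movement in the final pictures, and the job was handed in at about 36 s; the only mishap was a first grip on one bird slipping with no harm done.

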